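# Pin the lid bar of a paint pressure pot and start its hex bolt by feel

### The arm

A 6-joint arm with a two-finger parallel gripper is mounted at the origin on a cart in front of the work surface, level with it; the furniture and walls round the work are solid. World frame = base frame: x ahead of the robot, y to its left, z up, the work surface at z = 0. Lengths are in m, angles in rad, forces in N, time in s.
With the tool pointing down it reaches from about 0.375 to 0.9 m from the base axis. Payload 3.1 kg.
Tool frame: the origin (TCP) lies midway between the tips of the shut fingers; the grasp point (between the pads) lies 19 mm behind it; z points along the fingers, y is the line along which they close (so a half turn about z gives the same grasp; the last joint's range is limited). The gripper opens to 85 mm and grips with 20 to 120 N. Pads are 22 mm wide; open, the fingers measure 114 mm over their backs; the gripper's body (76 mm by 85 mm) begins 54 mm behind the grasp point. The pads swing forward as they close: fully open they stand 13 mm farther back than shut.
Start: joints at [-1.345, 0.527, 1.433, -0, 1.181, -0.178], TCP at [0.246, -0.575, 0.231] pointing down, gripper open.
Joint ranges: [-3.08, 3.08], [-0.75, 2.2], [0.22, 2.44], [-1.43, 4.57], [0, 2.65], [-2.85, 2.85]. Speed limits (rad/s): [2.79, 2.79, 3.14, 3.14, 3.14, 3.14].

### API

Orientations are given as a unit quaternion [x, y, z, w].
In Python, from station import manip gives the robot as it stands.
- The arm moves only by the tool drive_tool, never from a script. Its argument "motion" is a list that holds one entry, the list of rows, each a list of 5 numbers: the finger opening in mm, from 0 to 85.4, then the shift along the tool's x, y, z in units of 30 mm (1.0 is 30 mm), then the turn about the tool's z in units of 8 degrees (1.0 is 8 degrees). In form: [[[fingers, x, y, z, yaw], ...]]. A call has 1 to 10 rows; each row is the pose to reach, as a shift and turn from the pose commanded when the call began, along the tool's axes at that moment; what a row does not reach only later rows make up. A row lasts 1/10 s, in which the tool goes at most 50 mm and 8.59 degrees, less where a joint would pass 70% of its speed; a pose out of reach is approached as far as the arm can. A call with a gripper value outside its range is refused whole. The fingers move at their own pace and stop on an object; "squeeze" is the grip in N (left out, the last holds). Time passes only in rows, so rows that repeat a pose let the fingers close. It gives the time, the measured TCP pose, the force, the opening and the grip force at its end, in the units of the state.
- manip.sense(): the state, without advancing time (a new reading comes with each control period).
- manip.snapshot(name): name is "side" or "top"; returns the picture (420x560x3 uint8, red, green, blue); there is no depth.
- manip.camera_model(name): a dict with "fov_y" (degrees; the focal length in pixels is half the picture's height over the tangent of half this angle, whatever the lens; pixels are square), "cx", "cy" (the principal point, pixels), "k1" (the pictures are not rectified: a ray, as slopes to the right and down, at radius r is drawn at 1 + k1 r^2 times it, then the intrinsics apply), "origin" and "orientation" of the camera in the world. Camera axes: x right, y up, looking along -z (the intrinsics and any distortion apply to the point x, -y, -z); pixel columns grow to the right and rows downward; lengths in m; the calibration is good to about 2 mm. A picture is of the moment at which its call begins. camera_model takes no time and is no camera call.
- manip.sign_off(): hands the job in; it is judged then, once.
The state is a dict: "t": time; "q": joint angles; "qd": joint speeds; "tau": joint torques, N m; "tcp_pos": TCP position; "tool_rot": TCP orientation; "force": force on the tool from outside, world axes, zero at the start; "ft_torque": the same for the moment, N m; "finger_gap": opening from 0.0 (shut) to 1.0 (fully open); "gripper_force": force on a finger pad.
Only numpy, scipy, OpenCV 4.12 (cv2) and the standard library are available. Lean on these libraries where they do the work, as an engineer would, in place of code of your own. Each camera call takes 0.05 s, during which the arm holds its last target. There are 200 camera calls.

### The job

Get the small paint pressure pot ready to close: take the hinge pin with the brass-ribbed head from the wooden block and push it down through the fork and the end of the blue lid bar until its collar seats on the fork. Then start the hex bolt that stands loose at the other end of the bar without crossing its thread: turn it backward (anticlockwise seen from above) until it drops into the thread, then turn it forward one full turn (clockwise) and finish while still holding the bolt by its head, started but not tightened. Leave the bar in place and everything else on the bench alone.

Things in the scene. Friction and masses are not known exactly. Their poses are not given: they have to be found in the camera images.
- pressure_pot: aluminium paint pot, fixed, on a dark base plate 136 x 252 x 10 mm. Origin: on the bench under the pot's centre; z up, y along the lid bar. Pot 120 mm wide, lid top z 100 (gauge near (-40,-22) up to z 128). Round grey boss column, 45 mm wide, at y = +90; square grey fork column, 44 x 58 mm, at y = -90: two plates with 14.5 mm holes, the bar's end between them
- fork_mouth (a point): centre of the pin hole in the fork's top face, z 133.5 mm. The hole goes straight down through the top plate, the bar's end and the lower plate, 51 mm in all; its rim is chamfered 2 mm
- boss_mouth (a point): point on the upright axis of boss and bolt, at the boss's top face (z 108 mm), under the bar's end. The boss has a two-start right-hand thread: pitch 6 mm, 12 mm per full turn, about 1 mm axial play. After the drop and one turn forward the bolt's origin stands 48.5 to 50 mm above the pot's
- lid_bar: blue steel lid bar 40 x 224 x 14 mm, 0.6 kg, loose: lies level in the fork and on the boss with its holes in line with theirs. Origin: centre of its underside, z 108 mm; bar top z 122, rib to z 129
- lid_bolt: steel hex bolt, 0.35 kg, standing loose and upright through the bar, its thread end resting on the boss's thread. Origin: lower tip, on the axis; z up. Shank 27 mm over the thread, below it a 20 mm pilot 40 mm long in the bore. Only its weight presses it down: a firm grip at fixed height keeps it from rising or falling, opening the fingers lets it. It turns easily and stays where left
- bolt_head (a point): centre of the bolt's hexagon head: 36 mm across flats, 42 across corners, 22 mm high, centre 104.5 mm above the bolt's origin. Axes are the bolt's: two flats face its +x and -x (white paint line on top along +x), the others every 60 degrees
- bolt_thread (a point): lower end of the bolt's thread, 40 mm above its origin. Turned anticlockwise (backward) it climbs 12 mm per turn; when the bolt's x axis comes along the pot's x (either way round) the ridge ends and, free to fall, it drops 6 mm: bolt origin from about 66.5 to 60.5 mm above the pot's. It starts 50 to 100 degrees short of that
- hinge_pin: steel hinge pin, 0.09 kg, upright in one of the block's two holes. Origin: lower tip, on the axis; z up. Shank 12 mm, tip chamfered, 48 mm long; collar 27 mm wide from 48 to 52 mm; round brass-ribbed head 20 mm wide from 52 to 74 mm, the place to grip. In the block its collar rests on the top (origin 12 mm above the bench); seated in the fork its origin is at z 85.5 mm
- pin_block: fixed hardwood block 120 x 60 x 60 mm, two upright holes 13.5 mm wide at x = -32 and +32 mm of its own frame. Origin: centre of its underside
- spare_screw: black round-headed screw (head 19 mm wide, 12 mm high) in the block's other hole; not needed. Origin: lower tip
- hardener_jar: white jar with red lid, 55 x 55 x 70 mm, bystander; origin under its centre
- tape_roll: yellow tape roll lying flat, 104 x 104 x 24 mm, bystander; origin under its centre
- spanner: flat steel spanner 26 x 140 x 8 mm, bystander; origin under its centre
- spray_gun: grey spray gun standing on its cup, 92 x 153 x 192 mm, bystander; origin under its centre
- paint_can: paint can 74 x 74 x 90 mm, bystander; origin under its centre
- mixing_cup: white cup 65 x 65 x 62 mm, bystander; origin under its centre

How it is judged:
On the way, in this order (a step that is already met when the one before it is completed fails the run):
1. the hinge pin is seated through fork and bar (z of hinge_pin in the frame of pressure_pot below 0.0885 m and horizontal distance between hinge_pin and fork_mouth below 0.004 m and angle between hinge_pin's own z axis and vertical below 0.1 rad), for 0.2 s.
2. the bolt has been turned backward up to the end of the thread (z of lid_bolt in the frame of pressure_pot between 0.0642 and 0.072 m and angle between the x axis of lid_bolt and the x axis of pressure_pot, either way round below 0.6 rad).
3. the bolt has dropped into the thread (z of lid_bolt in the frame of pressure_pot below 0.0625 m and angle between the x axis of lid_bolt and the x axis of pressure_pot, either way round below 0.7 rad), for 0.1 s.
At the end, for the whole second after the job is handed in: pin seated (collar within 3 mm of the fork, upright); bolt upright in the boss one turn past the drop (origin 45.5 to 54 mm above the pot's, nominal 48.5 to 50: about a quarter turn either way), gripped by the fingers with over 1 N; lid bar level and in place within 4 mm (all of step 1 and z of lid_bolt in the frame of pressure_pot between 0.0455 and 0.054 m and horizontal distance between lid_bolt and boss_mouth below 0.006 m and angle between lid_bolt's own z axis and vertical below 0.1 rad and contact force between the fingers and lid_bolt above 1 N and distance between lid_bar and boss_mouth below 0.094 m and distance between lid_bar and fork_mouth below 0.099 m and angle between lid_bar's own z axis and vertical below 0.05 rad); the arm keeps its last pose, push and grip.
It fails at once if a bystander (jar, tape, spray gun, can or cup) is moved more than 30 mm (distance of any of hardener_jar, tape_roll, spray_gun, paint_can, mixing_cup from where it was at the start of the episode above 0.03 m).
It fails at once if the black screw is moved more than 20 mm (distance of spare_screw from where it was at the start of the episode above 0.02 m).
It fails at once if the lid bar is pulled out of place (moved more than 15 mm) (distance of lid_bar from where it was at the start of the episode above 0.015 m).
It also fails if it takes over 72 s, if anything falls off the work surface, if the arm or the gripper's body presses on something with over 40 N, if the wrist force passes 120 N, or if a joint passes its speed limit or range.

## Working session

There is one attempt and no reset: what is moved stays moved. The work goes in short steps, Python scripts to look and compute and a tool call to move; the robot and the scene stay as the last step left them, time stands still between calls to the robot, and variables do not carry over. Pictures are saved under pics/ and viewed, at most 12 in all, crops included, and the job is handed in when it is done.

Besides the shell and the picture viewer there is one more tool, called after ">>>" by a JSON object that holds its "api" and its "payload". drive_tool: Moves the arm, as the interface text tells. Its arguments: {"type":"object","properties":{"motion":{"type":"array","items":{"type":"array","items":{"type":"array","items":{"type":"number"}}}},"squeeze":{"type":"number"}},"required":["motion"]}

```bash
mkdir -p pics; cat > h.py <<'E'
import numpy as np, cv2
from scipy.spatial.transform import Rotation as R
from station import manip
def K(n):
    m=manip.camera_model(n); f=210/np.tan(np.radians(m['fov_y'])/2)
    return m,f
def ray(n,u,v):
    m,f=K(n); d=np.array([(u-m['cx'])/f,(v-m['cy'])/f]); s=d.copy()
    for _ in range(30): s=d/(1+m['k1']*(s@s))
    return np.array(m['origin']),R.from_quat(m['orientation']).apply([s[0],-s[1],-1])
def onz(n,u,v,z):
    o,d=ray(n,u,v); return o+d*(z-o[2])/d[2]
def proj(n,p):
    m,f=K(n); c=R.from_quat(m['orientation']).inv().apply(np.array(p)-m['origin'])
    s=np.array([c[0],-c[1]])/-c[2]; s=s*(1+m['k1']*(s@s)); return s*f+[m['cx'],m['cy']]
def snap(n,name,crop=None,k=1):
    i=cv2.cvtColor(manip.snapshot(n),cv2.COLOR_RGB2BGR); cv2.imwrite('pics/raw_'+name,i)
    if crop: x,y,w,h=crop; i=i[y:y+h,x:x+w]
    cv2.imwrite('pics/'+name,cv2.resize(i,None,fx=k,fy=k,interpolation=cv2.INTER_CUBIC))
E
python3 - <<'E'
from h import *
for n in('side','top'):
    snap(n,n+'1.png',k=1.4); print(n,manip.camera_model(n))
s=manip.sense(); print(s['tcp_pos'],s['tool_rot'],s['t'])
E
```

```text
side {'fov_y': 43.58875087231227, 'cx': 280.9350766404547, 'cy': 210.17398362939778, 'k1': 0.026250891994235734, 'origin': array([0.33198893, 0.66488077, 1.19891846]), 'orientation': array([-0.04830471,  0.27014475,  0.94906173, -0.15482345])}
top {'fov_y': 43.96385549134029, 'cx': 285.7755178079301, 'cy': 200.59960714466703, 'k1': -0.05999917590241821, 'origin': array([0.36979145, 0.0415063 , 1.269149  ]), 'orientation': array([-0.06127182,  0.06112908,  0.71084131, -0.6980069 ])}
[ 0.24545503 -0.5740747   0.23041387] [ 9.79687635e-01  2.00527182e-01 -2.89359239e-05 -9.93510027e-04] 0.1
```

View pics/top1.png

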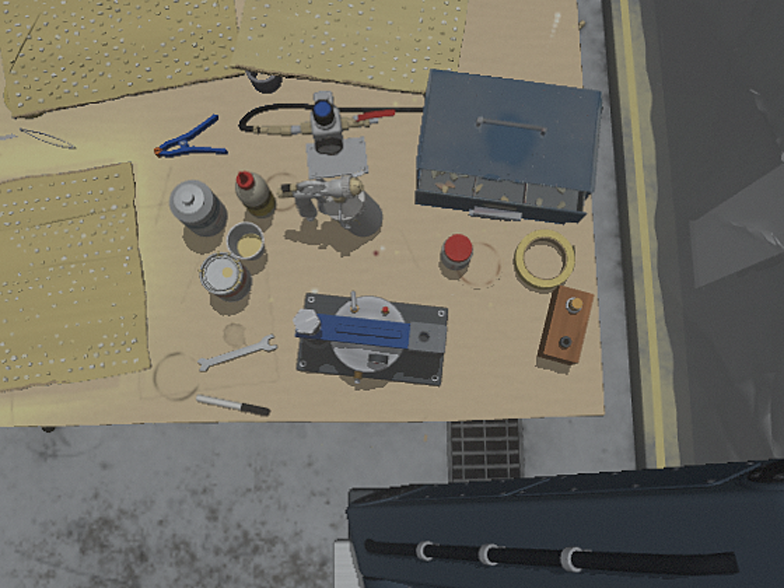

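View pics/side1.png

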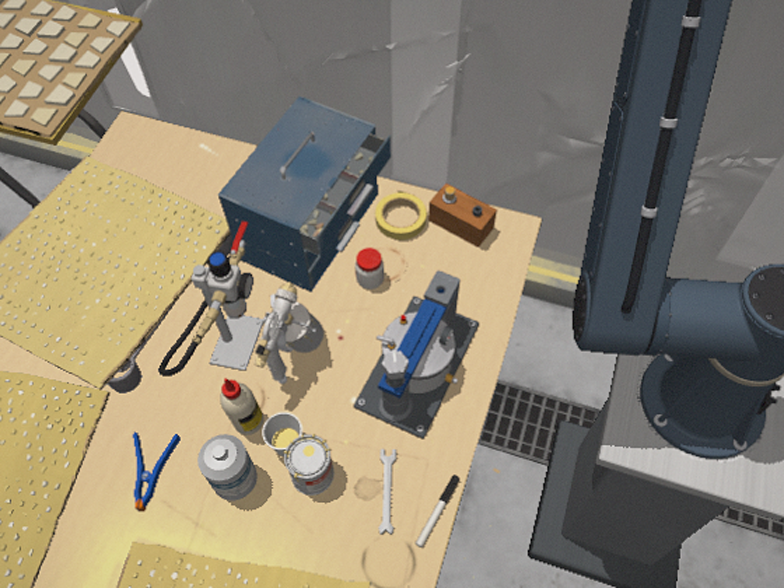

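The top view shows the pin head at (576,303), the screw at (565,342), the fork hole at (424,337) and the bolt head at (306,321). All are in 1.4x pixels. Next I'll zoom in on both views.

```bash
python3 - <<'E'
import cv2,numpy as np
a=cv2.imread('pics/raw_top1.png');b=cv2.imread('pics/raw_side1.png')
z=lambda i,x,y,w,h,k:cv2.resize(i[y:y+h,x:x+w],None,fx=k,fy=k,interpolation=cv2.INTER_CUBIC)
A=np.hstack([z(a,205,200,120,80,5),z(a,380,200,40,80,5)]) #800x400
B=np.hstack([z(b,260,190,80,100,5),z(b,300,120,80,60,5)[:, :400]]) if 0 else z(b,255,120,110,170,3.5)
cv2.imwrite('pics/c_top.png',A);cv2.imwrite('pics/c_side.png',B)
E
```

```text
(no output)
```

View pics/c_top.png

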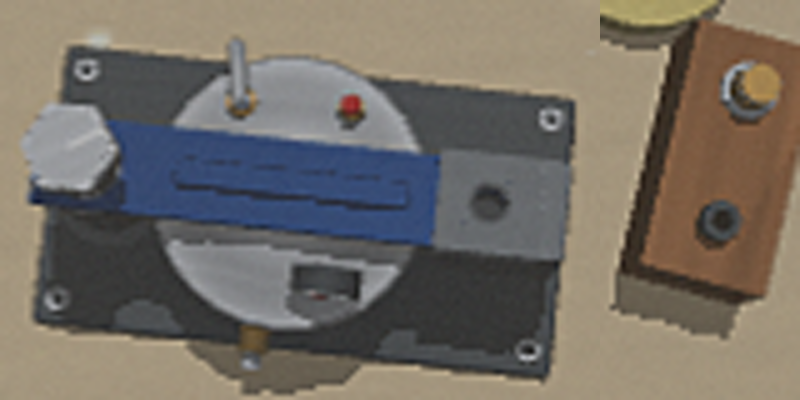

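View pics/c_side.png

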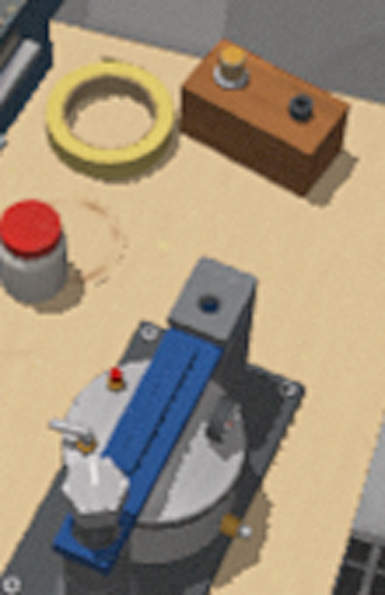

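The crops show these points, in crop pixels:
- **Top crop:** pin head top (763,84), fork hole (490,203), hex top about (70,147), with the paint line pointing upper right.
- **Side crop:** pin head (233,52), hole (209,303), hex (97,484), with the paint line pointing up.

```bash
python3 - <<'E'
from h import *
np.set_printoptions(precision=4,suppress=True)
T=lambda x,y:((x+.5)/5-.5+205,(y+.5)/5-.5+200)
TB=lambda x,y:((x-600+.5)/5-.5+380,(y+.5)/5-.5+200)
S=lambda x,y:((x+.5)/3.5-.5+255,(y+.5)/3.5-.5+120)
def tri(a,b):
    o1,d1=ray('top',*a);o2,d2=ray('side',*b)
    t=np.linalg.lstsq(np.c_[d1,-d2],o2-o1,rcond=None)[0]; p,q=o1+t[0]*d1,o2+t[1]*d2
    return (p+q)/2,np.linalg.norm(p-q)
for n,a,b,z in [('pin',TB(763,82),S(233,51),.086),('fork',T(490,203),S(209,303),.1335),('bolt',T(69,148),S(96,484),.1795),('screw',TB(720,221),S(300,107),.07)]:
    print(n,onz('top',*a,z),onz('side',*b,z),tri(a,b))
print('collar',onz('top',*TB(749,91),.064),onz('side',*S(231,76),.064))
P=[onz('top',*T(*p),.011)[:2] for p in [(87,70),(550,119),(528,350),(57,299)]]; print('base',np.mean(P,0),P)
for a,b in((0,1),(3,2)): d=P[a]-P[b]; print('yaw of pot y',np.degrees(np.arctan2(d[1],d[0])))
for n,f,v in(('top',T,[(47,104),(103,106),(119,153),(93,190),(42,190),(23,148)]),('side',S,[(72,462),(112,458),(130,488),(113,513),(76,515),(64,492)])):
    Q=np.array([onz(n,*f(*p),.1795)[:2] for p in v]);c=Q.mean(0);e=Q-c; a=np.degrees(np.arctan2(e[:,1],e[:,0]))
    print(n,c,np.linalg.norm(e,axis=1),a,np.degrees(np.angle(np.mean(np.exp(6j*np.radians(a)))))/6)
for n,p,q in(('top',T(72,148),T(104,135)),('side',S(96,485),S(94,456))):
    d=onz(n,*q,.1795)-onz(n,*p,.1795);print('line',np.degrees(np.arctan2(d[1],d[0])))
r=R.from_quat(manip.sense()['tool_rot']).as_matrix();print(r)
E
```

```text
pin [ 0.5356 -0.2507  0.086 ] [ 0.5354 -0.254   0.086 ] (array([ 0.5346, -0.2494,  0.0917]), np.float64(0.00036719064785858653))
fork [0.48   0.0047 0.1335] [0.4794 0.0046 0.1335] (array([0.4797, 0.0047, 0.1337]), np.float64(0.0005568055934179293))
bolt [0.5019 0.1832 0.1795] [0.5012 0.1818 0.1795] (array([0.5013, 0.1829, 0.1817]), np.float64(0.0008371191237438999))
screw [ 0.4733 -0.2309  0.07  ] [ 0.4731 -0.2295  0.07  ] (array([ 0.4734, -0.2314,  0.0676]), np.float64(5.4767008031710956e-05))
collar [ 0.5345 -0.2493  0.064 ] [ 0.5337 -0.2472  0.064 ]
base [0.4907 0.0904] [array([0.5606, 0.1964]), array([ 0.5324, -0.0295]), array([ 0.4207, -0.0159]), array([0.4492, 0.2107])]
yaw of pot y 82.8669000941768
yaw of pot y 82.84953958531652
top [0.5017 0.1823] [0.0217 0.0223 0.0203 0.02   0.0213 0.0204] [  28.3667  -37.0158  -96.4723 -152.4487  144.86     88.4973] 25.967077761677803
side [0.5012 0.1846] [0.0228 0.0233 0.0219 0.0206 0.0216 0.019 ] [ -33.3989  -99.2129 -161.8513  142.0254   77.0856   27.0602] 21.93121215220205
line -68.6449607047149
line -67.8605944141793
[[ 0.9196  0.3929 -0.0005]
 [ 0.3929 -0.9196  0.0019]
 [ 0.0003 -0.002  -1.    ]]
```

>>> {"api": "drive_tool", "payload": {"motion": [[[80,1,-0.5,0,0],[80,2.5,-1.2,0,0],[80,4,-1.9,0,0],[80,5.5,-2.6,0,0],[80,7,-3.3,0,0],[80,8.5,-4,0,0],[80,10,-4.7,0,0],[80,11.5,-5.4,0,0],[80,12.5,-5.9,0,0],[80,13.12,-6.2,0,0]]], "squeeze": 60}}

```text
t: 1.1
tcp_pos: [0.5357, -0.2461, 0.2309]
tool_rot: [0.979, 0.202, -0.0, -0.001]
force: [0.1, -0.6, -0.5]
finger_gap: 0.937
gripper_force: 0.0
```

>>> {"api": "drive_tool", "payload": {"motion": [[[70,0,0,0,0],[60,0,0,1,0],[60,0,0,2,0]]]}}

```text
t: 1.4
tcp_pos: [0.5347, -0.2499, 0.1714]
tool_rot: [0.98, 0.201, 0.001, 0.001]
force: [0.1, 0.6, -0.1]
finger_gap: 0.7
gripper_force: 0.0
```

```bash
cat > d.py <<'E'
import sys
from h import *
def to(x,y,z):
    s=manip.sense(); r=R.from_quat(s['tool_rot']).as_matrix()
    print('t',s['t'],'tcp',np.round(s['tcp_pos'],4),'yaw',np.round(np.degrees(np.arctan2(r[1,0],r[0,0])),2),'tilt',np.round(r[:,2],4),'j1,j6',s['q'][0],s['q'][5])
    print('F',s['force'],'gap',s['finger_gap']*85.4,s['gripper_force'])
    print('shift units',np.round(r.T@(np.array([x,y,z])-s['tcp_pos'])/.03,3))
to(*map(float,sys.argv[1:4]))
E
python3 d.py .5347 -.2493 .066; python3 -c "
from h import *
snap('side','p2.png',(320,90,60,80),6)"
```

```text
t 1.4 tcp [ 0.5347 -0.2499  0.1714] yaw 23.15 tilt [ 0.0019 -0.002  -1.    ] j1,j6 -0.6260507507460265 0.5410047244211529
F [ 0.1303187   0.62539612 -0.14200521] gap 59.76971422826754 0.0
shift units [ 0.004 -0.027  3.514]
```

View pics/p2.png

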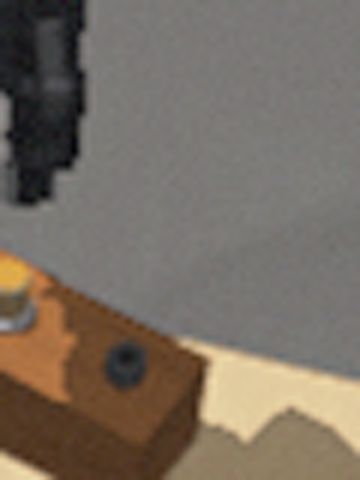

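The side view shows one open finger above and left of the pin head, which is at (15,290) in the crop. The screw at (125,365) is clear, so I'll descend and close.

>>> {"api": "drive_tool", "payload": {"motion": [[[60,0,-0.02,1,0],[60,0,-0.02,2,0],[60,0,-0.02,2.8,0],[50,0,-0.02,3.3,0],[40,0,-0.02,3.47,0],[30,0,-0.02,3.47,0],[20,0,-0.02,3.47,0],[12,0,-0.02,3.47,0],[12,0,-0.02,3.47,0],[12,0,-0.02,3.47,0]]], "squeeze": 60}}

```text
t: 2.45
tcp_pos: [0.5349, -0.2496, 0.0685]
tool_rot: [0.98, 0.201, 0.001, 0.001]
force: [-1.0, -3.6, 5.1]
finger_gap: 0.2
gripper_force: 58.8
```

```bash
python3 d.py .4797 .0047 .25
```

```text
t 2.45 tcp [ 0.5349 -0.2496  0.0685] yaw 23.16 tilt [ 0.002  -0.0024 -1.    ] j1,j6 -0.6253020339113209 0.5420795436153699
F [-1.04715411 -3.57307361  5.05982865] gap 17.072316566886986 58.84194016456604
shift units [ 1.646 -8.499 -6.076]
```

>>> {"api": "drive_tool", "payload": {"motion": [[[12,0,0,-0.3,0],[12,0,0,-1,0],[12,0,0,-2,0],[12,0,0,-3.5,0],[12,0,0,-5,0],[12,0,0,-6,0],[12,0,0,-6,0]]]}}

```text
t: 3.15
tcp_pos: [0.5365, -0.2489, 0.2528]
tool_rot: [0.98, 0.201, 0.004, 0.003]
force: [0.3, 0.2, -0.9]
finger_gap: 0.199
gripper_force: 59.6
```

>>> {"api": "drive_tool", "payload": {"motion": [[[12,0.1,-0.8,0,0],[12,0.4,-2,0,0],[12,0.7,-3.4,0,0],[12,1,-4.8,0,0],[12,1.2,-6,0,0],[12,1.4,-7.2,0,0],[12,1.6,-8.1,0,0],[12,1.65,-8.5,0,0],[12,1.65,-8.5,0,0],[12,1.65,-8.5,0,0]]]}}

```text
t: 4.15
tcp_pos: [0.4797, 0.005, 0.247]
tool_rot: [0.98, 0.201, -0.0, 0.0]
force: [0.6, -0.1, -0.9]
finger_gap: 0.201
gripper_force: 59.6
```

```bash
python3 d.py .4797 .0047 .1415; python3 - <<'E'
from h import *
s=manip.sense()['tcp_pos']; print(proj('side',s),proj('top',s),proj('side',s-[0,0,.054]))
snap('side','p3.png'); i=cv2.imread('pics/raw_p3.png')
u,v=proj('side',[.4797,.0047,.18]).astype(int)
cv2.imwrite('pics/p3.png',cv2.resize(i[v-50:v+50,u-50:u+50],None,fx=6,fy=6,interpolation=cv2.INTER_CUBIC)); print(u,v)
E
```

```text
t 4.15 tcp [0.4797 0.005  0.247 ] yaw 23.15 tilt [-3.e-04 -4.e-04 -1.e+00] j1,j6 -0.22284253210740573 0.9441594128909822
F [ 0.6078696  -0.05743517 -0.85417401] gap 17.162373400065846 59.572012424468994
shift units [-3.000e-03  7.000e-03  3.516e+00]
[316.54676595 178.93960184] [304.20380891 234.73633228] [315.38175821 192.50944529]
315 195
```

View pics/p3.png

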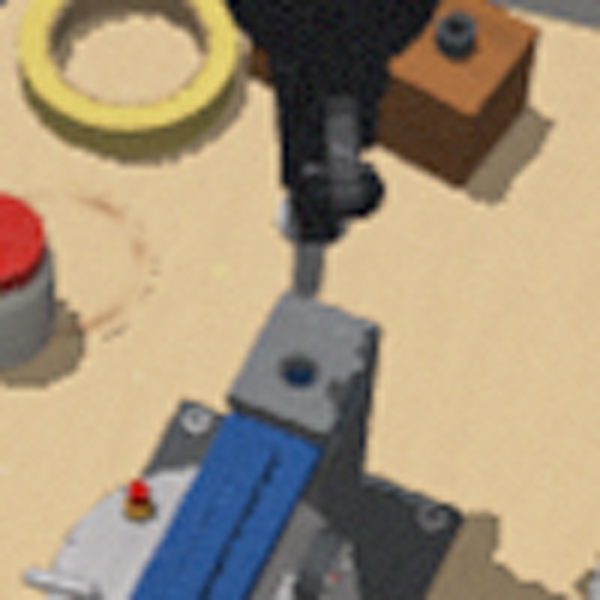

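The pin is held upright. Its tip at crop (308,292) sits about 1 mm toward -x of nominal, and the fork hole is at (299,372). I'll correct slightly and go down gently.

>>> {"api": "drive_tool", "payload": {"motion": [[[12,0.02,0.01,0.7,0],[12,0.02,0.01,1.4,0],[12,0.02,0.01,1.7,0],[12,0.02,0.01,1.9,0],[12,0.02,0.01,2.1,0],[12,0.02,0.01,2.2,0],[12,0.02,0.01,2.2,0]]]}}

```text
t: 4.9
tcp_pos: [0.4804, 0.0053, 0.1812]
tool_rot: [0.98, 0.2, 0.0, 0.0]
force: [-0.4, -0.6, -1.1]
finger_gap: 0.202
gripper_force: 59.6
```

>>> {"api": "drive_tool", "payload": {"motion": [[[12,0,0,0.2,0],[12,0,0,0.4,0],[12,0,0,0.6,0],[12,0,0,0.8,0],[12,0,0,1,0],[12,0,0,1.15,0],[12,0,0,1.22,0],[12,0,0,1.26,0],[12,0,0,1.28,0]]]}}

```text
t: 5.8
tcp_pos: [0.4803, 0.0053, 0.1428]
tool_rot: [0.98, 0.201, -0.0, 0.0]
force: [-0.5, -2.2, 0.2]
finger_gap: 0.199
gripper_force: 59.6
```

>>> {"api": "drive_tool", "payload": {"motion": [[[12,0,0,0.03,0],[12,0,0,0.06,0],[12,0,0,0.06,0]]]}}

```text
t: 6.1
tcp_pos: [0.4804, 0.0053, 0.1419]
tool_rot: [0.98, 0.201, 0.0, 0.0]
force: [-1.3, -2.8, 5.8]
finger_gap: 0.2
gripper_force: 60.6
```

>>> {"api": "drive_tool", "payload": {"motion": [[[30,0,0,0,0],[45,0,0,0,0],[60,0,0,0,0],[60,0,0,-0.5,0],[60,0,0,-1.5,0],[60,0,0,-2.7,0],[60,0,0,-3.4,0],[60,0,0,-3.4,0]]]}}

```text
t: 6.9
tcp_pos: [0.4823, 0.0053, 0.2459]
tool_rot: [0.98, 0.201, 0.003, 0.001]
force: [-0.1, 1.3, -1.0]
finger_gap: 0.698
gripper_force: 0.0
```

```bash
python3 d.py .5014 .183 .245; python3 - <<'E'
from h import *
snap('side','p4.png',(255,205,80,80),7)
E
```

```text
t 6.9 tcp [0.4823 0.0053 0.2459] yaw 23.15 tilt [ 0.0072 -0.0012 -1.    ] j1,j6 -0.2215208111427076 0.945090048654111
F [-0.09422042  1.32789184 -0.99860361] gap 59.64506970548668 0.0
shift units [ 2.913 -5.198  0.028]
```

View pics/p4.png

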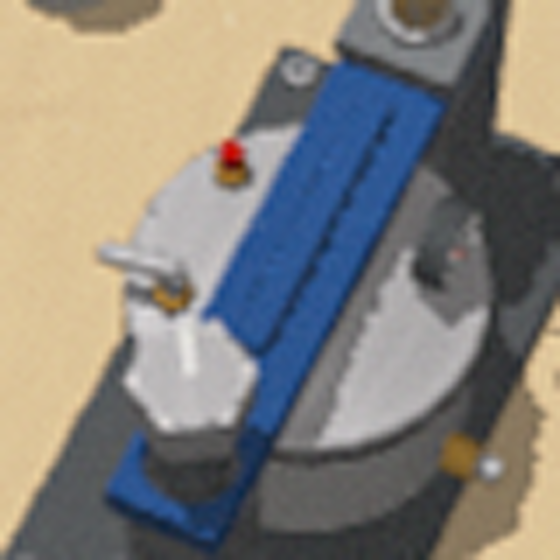

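The pin is seated, with its collar on the fork at (415,10) in the crop. The bolt head is at (190,378) with its paint line pointing up, unchanged. I'll move over the bolt while turning 60° anticlockwise.

>>> {"api": "drive_tool", "payload": {"motion": [[[75,0.3,-0.5,0,-0.8],[75,0.7,-1.2,0,-1.6],[75,1.1,-2,0,-2.5],[75,1.5,-2.7,0,-3.4],[75,1.9,-3.4,0,-4.3],[75,2.3,-4.1,0,-5.2],[75,2.7,-4.7,0,-6.1],[75,2.95,-5.19,0,-7],[75,2.95,-5.19,0,-7.5],[75,2.95,-5.19,0,-7.5]]]}}

```text
t: 7.95
tcp_pos: [0.4992, 0.1839, 0.2411]
tool_rot: [0.748, 0.664, -0.002, -0.001]
force: [0.9, 0.1, 0.4]
finger_gap: 0.877
gripper_force: 0.0
```

>>> {"api": "drive_tool", "payload": {"motion": [[[75,0,0,0,0],[75,0,0,0.5,0],[75,0,0,0.5,0]]]}}

```text
t: 8.25
tcp_pos: [0.4989, 0.1827, 0.2261]
tool_rot: [0.749, 0.663, -0.002, -0.001]
force: [-0.5, -0.3, 0.3]
finger_gap: 0.878
gripper_force: 0.0
```

```bash
python3 d.py .5015 .183 .148
```

```text
t 8.25 tcp [0.4989 0.1827 0.2261] yaw 83.03 tilt [-4.7e-03 -7.0e-04 -1.0e+00] j1,j6 0.14059568548939885 0.262291611609709
F [-0.51172623 -0.31128413  0.2708162 ] gap 75.01235872251242 0.0
shift units [0.023 0.098 2.604]
```

>>> {"api": "drive_tool", "payload": {"motion": [[[75,0.03,0.1,0.5,0],[75,0.03,0.1,1.2,0],[70,0.03,0.1,1.9,0],[60,0.03,0.1,2.4,0],[50,0.03,0.1,2.6,0],[40,0.03,0.1,2.6,0],[30,0.03,0.1,2.6,0],[28,0.03,0.1,2.6,0],[28,0.03,0.1,2.6,0]]], "squeeze": 40}}

```text
t: 9.15
tcp_pos: [0.5036, 0.1839, 0.1503]
tool_rot: [0.748, 0.663, 0.0, 0.0]
force: [-0.2, -0.5, -2.6]
finger_gap: 0.415
gripper_force: 41.5
```

```bash
python3 d.py .502 .1834 .148
```

```text
t 9.15 tcp [0.5036 0.1839 0.1503] yaw 83.13 tilt [ 6.e-04  0.e+00 -1.e+00] j1,j6 0.14161804958200797 0.26150877310941867
F [-0.15681163 -0.49103757 -2.63598566] gap 35.44540272526217 41.52116513578221
shift units [-0.023 -0.052  0.078]
```

>>> {"api": "drive_tool", "payload": {"motion": [[[28,0,0,-0.012,-0.8],[28,0,0,-0.022,-1.6],[28,0,0,-0.032,-2.4],[28,0,0,-0.042,-3.2],[28,0,0,-0.052,-4],[28,0,0,-0.06,-4.8],[28,0,0,-0.068,-5.6],[28,0,0,-0.076,-6.4],[28,0,0,-0.084,-7.2],[28,0,0,-0.09,-7.9]]]}}

```text
t: 10.15
tcp_pos: [0.5021, 0.1837, 0.1525]
tool_rot: [0.287, 0.958, -0.001, -0.001]
force: [-2.0, -0.8, -3.2]
finger_gap: 0.414
gripper_force: 41.5
```

>>> {"api": "drive_tool", "payload": {"motion": [[[28,0,0,0,0],[28,0,0,0,0]]]}}

```text
t: 10.35
tcp_pos: [0.5023, 0.1838, 0.1525]
tool_rot: [0.29, 0.957, -0.001, -0.001]
force: [-2.8, -1.0, -2.7]
finger_gap: 0.417
gripper_force: 41.7
```

```bash
python3 d.py .502 .1834 .148; python3 - <<'E'
from h import *
snap('side','p5.png',(245,195,80,80),7)
E
```

```text
t 10.35 tcp [0.5023 0.1838 0.1525] yaw 146.22 tilt [-2.7e-03 -5.0e-04 -1.0e+00] j1,j6 0.1417469970377681 -0.8394894076147021
F [-2.78650608 -0.9892167  -2.71442186] gap 35.6013938048447 41.667286665178835
shift units [ 0.    -0.015  0.151]
```

View pics/p5.png

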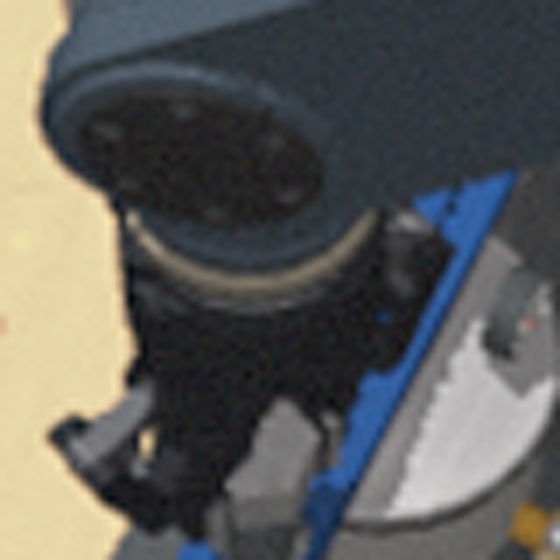

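The gripper hides most of the head; its edge near (270,450) turned with the fingers. I'll open so it can drop.

>>> {"api": "drive_tool", "payload": {"motion": [[[45,0,0,0,0],[60,0,0,0,0],[65,0,0,0,0],[65,0,0,0,0],[65,0,0,-1,0],[65,0,0,-2.5,0],[65,0,0,-3.5,0],[65,0,0,-3.5,0]]]}}

```text
t: 11.2
tcp_pos: [0.507, 0.1845, 0.2627]
tool_rot: [0.29, 0.957, 0.002, 0.005]
force: [0.4, 0.1, -0.6]
finger_gap: 0.763
gripper_force: 0.0
```

```bash
python3 d.py .5023 .1838 .145; python3 - <<'E'
from h import *
snap('side','p6.png'); 
a=cv2.imread('pics/raw_p4.png');b=cv2.imread('pics/raw_p6.png');z=lambda i:cv2.resize(i[240:290,262:312],None,fx=8,fy=8,interpolation=cv2.INTER_CUBIC)
cv2.imwrite('pics/p6.png',np.hstack([z(a),z(b)]))
E
```

```text
t 11.2 tcp [0.507  0.1845 0.2627] yaw 146.33 tilt [ 0.0116  0.0017 -0.9999] j1,j6 0.1418411847307911 -0.8414341245389694
F [ 0.44490483  0.08917508 -0.59617003] gap 65.12159573476217 0.0
shift units [ 0.15  -0.137  3.922]
```

View pics/p6.png

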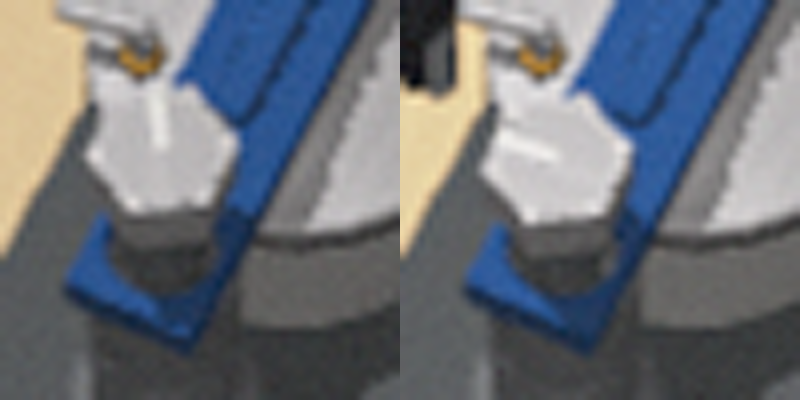

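Comparing before (left) and after (right), the paint line has turned about 60° to crop (130,150). The head sits about 8 px lower, with less shank showing, so the bolt has dropped. I'll regrip and go forward.

>>> {"api": "drive_tool", "payload": {"motion": [[[70,0,0,1,0],[70,0,0,2.2,0],[65,0,0,3.2,0],[55,0,0,3.7,0],[45,0,0,3.72,0],[35,0,0,3.72,0],[28,0,0,3.72,0],[28,0,0,3.72,0],[28,0,0,3.72,0]]]}}

```text
t: 12.15
tcp_pos: [0.5024, 0.1838, 0.1461]
tool_rot: [0.289, 0.957, -0.0, -0.001]
force: [-2.0, -0.5, -5.3]
finger_gap: 0.413
gripper_force: 43.0
```

```bash
python3 d.py .5023 .1838 .146
```

```text
t 12.15 tcp [0.5024 0.1838 0.1461] yaw 146.35 tilt [-1.9e-03 -4.0e-04 -1.0e+00] j1,j6 0.14170878364934952 -0.8415973299643954
F [-2.02809148 -0.52546903 -5.30722702] gap 35.29959692566443 42.98896866675932
shift units [ 0.004 -0.002  0.005]
```

>>> {"api": "drive_tool", "payload": {"motion": [[[28,0,0,0.008,0.8],[28,0,0,0.015,1.6],[28,0,0,0.022,2.4],[28,0,0,0.029,3.2],[28,0,0,0.036,4],[28,0,0,0.043,4.8],[28,0,0,0.05,5.6],[28,0,0,0.057,6.4],[28,0,0,0.063,7.1],[28,0,0,0.067,7.5]]]}}

```text
t: 13.15
tcp_pos: [0.5034, 0.1837, 0.1442]
tool_rot: [0.73, 0.683, -0.0, 0.0]
force: [-0.8, -1.0, -6.2]
finger_gap: 0.414
gripper_force: 42.9
```

>>> {"api": "drive_tool", "payload": {"motion": [[[28,0,0,0.008,0.8],[28,0,0,0.015,1.6],[28,0,0,0.022,2.4],[28,0,0,0.029,3.2],[28,0,0,0.036,4],[28,0,0,0.043,4.8],[28,0,0,0.05,5.6],[28,0,0,0.057,6.4],[28,0,0,0.063,7.1],[28,0,0,0.067,7.5]]]}}

```text
t: 14.15
tcp_pos: [0.5038, 0.1829, 0.1422]
tool_rot: [0.974, 0.227, 0.0, 0.001]
force: [0.2, -3.2, -6.0]
finger_gap: 0.417
gripper_force: 42.5
```

>>> {"api": "drive_tool", "payload": {"motion": [[[28,0,0,0.008,0.8],[28,0,0,0.015,1.6],[28,0,0,0.022,2.4],[28,0,0,0.029,3.2],[28,0,0,0.036,4],[28,0,0,0.043,4.8],[28,0,0,0.05,5.6],[28,0,0,0.057,6.4],[28,0,0,0.063,7.1],[28,0,0,0.067,7.5]]]}}

```text
t: 15.15
tcp_pos: [0.5023, 0.182, 0.14]
tool_rot: [0.957, -0.29, -0.001, 0.002]
force: [-1.5, -5.1, -3.5]
finger_gap: 0.411
gripper_force: 41.9
```

```bash
python3 d.py .5023 .1838 .14
```

```text
t 15.15 tcp [0.5023 0.182  0.14  ] yaw -33.72 tilt [-0.0028 -0.004  -1.    ] j1,j6 0.14041346317662962 2.3028148634887873
F [-1.54125207 -5.0856692  -3.54717438] gap 35.07209405944484 41.947411225992255
shift units [-0.032 -0.049  0.001]
```

>>> {"api": "drive_tool", "payload": {"motion": [[[50,0,0,0,0],[65,0,0,0,0],[75,0,0,0,0],[75,0,0,0,-1],[75,0,0,0,-2],[75,0,0,0,-3],[75,0,0,0,-4],[75,0,0,0,-5],[75,0,0,0,-6],[75,0,0,0,-7]]]}}

```text
t: 16.15
tcp_pos: [0.5044, 0.1843, 0.1407]
tool_rot: [0.98, 0.197, 0.001, -0.0]
force: [-0.5, -0.7, 0.1]
finger_gap: 0.881
gripper_force: 0.0
```

>>> {"api": "drive_tool", "payload": {"motion": [[[75,0,0,0,-1],[75,0,0,0,-2],[75,0,0,0,-3],[75,0,0,0,-4],[75,0,0,0,-5],[75,0,0,0,-6],[75,0,0,0,-7],[75,0,0,0,-8],[75,0,0,0,-8.5]]]}}

```text
t: 17.05
tcp_pos: [0.5044, 0.1843, 0.1407]
tool_rot: [0.703, 0.711, 0.001, 0.001]
force: [0.3, 0.0, -0.2]
finger_gap: 0.876
gripper_force: 0.0
```

>>> {"api": "drive_tool", "payload": {"motion": [[[75,0,0,0,-1],[75,0,0,0,-2],[75,0,0,0,-3],[75,0,0,0,-4],[75,0,0,0,-5],[75,0,0,0,-6],[75,0,0,0,-7],[75,0,0,0,-7]]]}}

```text
t: 17.85
tcp_pos: [0.5043, 0.1843, 0.1406]
tool_rot: [0.289, 0.957, 0.001, 0.001]
force: [-0.8, 0.0, -0.1]
finger_gap: 0.879
gripper_force: 0.0
```

```bash
python3 d.py .5023 .183 .14; python3 - <<'E'
from h import *
snap('side','p7.png'); 
a=cv2.imread('pics/raw_p6.png');b=cv2.imread('pics/raw_p7.png');z=lambda i:cv2.resize(i[235:285,257:307],None,fx=8,fy=8,interpolation=cv2.INTER_CUBIC)
cv2.imwrite('pics/p7.png',np.hstack([z(a),z(b)]))
E
```

```text
t 17.85 tcp [0.5043 0.1843 0.1406] yaw 146.36 tilt [ 2.e-03  5.e-04 -1.e+00] j1,j6 0.14199588307673502 -0.8418373092977244
F [-0.75306066  0.04509771 -0.12581972] gap 75.060416824655 0.0
shift units [ 0.031 -0.072  0.021]
```

View pics/p7.png

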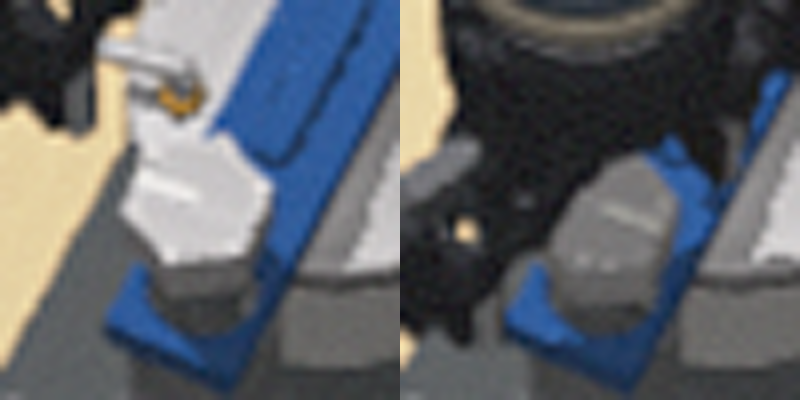

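The right half shows the paint line on the opposite side, at (630,215), and the head lower, so a half turn is done. I'll regrip for the second half.

>>> {"api": "drive_tool", "payload": {"motion": [[[60,0.03,-0.05,0,0],[45,0.03,-0.05,0,0],[35,0.03,-0.05,0,0],[28,0.03,-0.05,0,0],[28,0.03,-0.05,0,0],[28,0.03,-0.05,0,0]]]}}

```text
t: 18.5
tcp_pos: [0.5019, 0.1831, 0.1403]
tool_rot: [0.29, 0.957, -0.0, -0.0]
force: [-0.1, -0.4, 3.0]
finger_gap: 0.417
gripper_force: 40.7
```

>>> {"api": "drive_tool", "payload": {"motion": [[[28,0,0,0.008,0.8],[28,0,0,0.015,1.6],[28,0,0,0.022,2.4],[28,0,0,0.029,3.2],[28,0,0,0.036,4],[28,0,0,0.043,4.8],[28,0,0,0.05,5.6],[28,0,0,0.057,6.4],[28,0,0,0.063,7.1],[28,0,0,0.067,7.5]]]}}

```text
t: 19.5
tcp_pos: [0.5014, 0.1826, 0.1383]
tool_rot: [0.73, 0.683, -0.001, 0.0]
force: [-1.4, -2.2, 5.6]
finger_gap: 0.418
gripper_force: 41.1
```

>>> {"api": "drive_tool", "payload": {"motion": [[[28,0,0,0.008,0.8],[28,0,0,0.015,1.6],[28,0,0,0.022,2.4],[28,0,0,0.029,3.2],[28,0,0,0.036,4],[28,0,0,0.043,4.8],[28,0,0,0.05,5.6],[28,0,0,0.057,6.4],[28,0,0,0.063,7.1],[28,0,0,0.067,7.5]]]}}

```text
t: 20.5
tcp_pos: [0.5016, 0.1825, 0.1364]
tool_rot: [0.974, 0.227, -0.0, 0.001]
force: [-1.9, -3.0, 4.9]
finger_gap: 0.414
gripper_force: 40.9
```

>>> {"api": "drive_tool", "payload": {"motion": [[[28,0,0,0.008,0.8],[28,0,0,0.015,1.6],[28,0,0,0.022,2.4],[28,0,0,0.029,3.2],[28,0,0,0.036,4],[28,0,0,0.043,4.8],[28,0,0,0.05,5.6],[28,0,0,0.057,6.4],[28,0,0,0.063,7.1],[28,0,0,0.067,7.5]]]}}

```text
t: 21.5
tcp_pos: [0.5014, 0.1826, 0.1343]
tool_rot: [0.957, -0.291, -0.0, 0.001]
force: [-2.7, -1.4, 5.2]
finger_gap: 0.415
gripper_force: 40.9
```

```bash
python3 d.py .5023 .183 .134; python3 - <<'E'
from h import *
snap('side','p8.png',(255,205,80,80),7)
E
```

```text
t 21.5 tcp [0.5014 0.1826 0.1343] yaw -33.78 tilt [-0.0011 -0.0014 -1.    ] j1,j6 0.14039657788058577 2.3018350240280325
F [-2.71222539 -1.41957471  5.17560672] gap 35.42278437716232 40.88159176161958
shift units [ 0.016 -0.027  0.011]
```

View pics/p8.png

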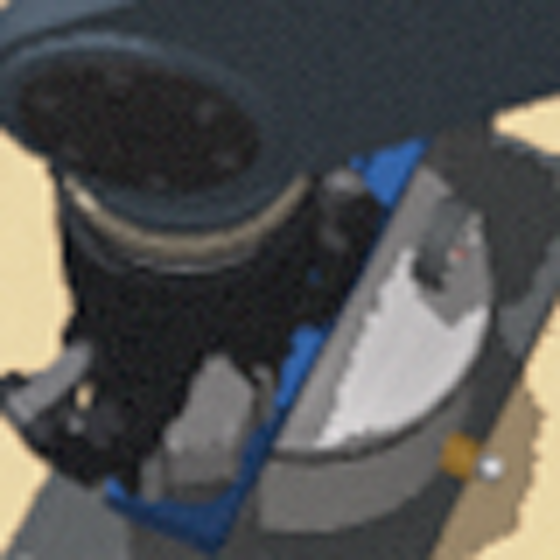

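The head at (205,420) is gripped and lower, and the bar is in place. Grip force is 41 N and side forces are small. The tool has come down 11.8 mm over one turn, so I'm handing in.

```bash
python3 -c "
from station import manip
print(manip.sign_off())"
```

```text
the job is handed in; nothing more can be done
None
```

I handed the job in at 21.5 s of the 72 s allowed: the hinge pin is seated in the fork, and the bolt dropped into the thread, went one turn forward, and is still held at about 41 N. I checked this from pictures and force readings; the hand-in gave no verdict.

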